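# Clamp a lens barrel in the V-rests

### The job

Lay the black lens barrel in the two steel V-rests of the blue fixture, brass-ring end towards the white end stop, and push it gently along the rests until it bears firmly on the stop's screw. Then swing the orange clamp strap fully home over it, so that its sprung shoe holds the barrel down, and let go. Do not drop or ram the barrel, do not force the strap, and leave the other things on the bench where they are.

Things in the scene. Friction and masses are not known exactly. Their poses are not given: they have to be found in the camera images.
- barrel_center (a point): Centre of the lens barrel: smooth black cylinder, 36 mm across, 140 mm long, 0.2 to 0.35 kg, lying level in two low grey V-supports on a white tray, centre 34 mm above the bench; its middle 60 mm is free down to the tray's 4 mm plate. x: along its axis to the end with the 16 mm brass band; the other end has two thin steel rings.
- cradle (a point): Middle of the V-rests, on their centre line, 50 mm above the bench. The barrel must lie with its axis on this line, its x along this x, its centre within about 6 mm of this point along x, just where the stop screw puts it. x: along the rests to the end stop; y: to the clamp pillar; z: up. Fixed to the bench.
- fixture: Blue base plate, 200 x 170 x 12 mm, fixed to the bench; axes as cradle, which is 50 mm above its origin. Two 90 degree steel V-rests, 24 mm long, at x = -42 and +42 mm, rise to 2 mm below the lying barrel's axis and reach 31 mm to either side; between them it is free down to the base, so fingers can straddle the barrel there. The strap's white pillar stands at x 10, y 75 mm.
- end_stop: White end-stop bracket, 34 mm wide, up to 68 mm above the bench. Origin: middle of its face towards the rests, 85 mm from cradle along x. From it an 18 mm steel screw sticks out 9 to 21 mm, locked at a setting that differs each time, with a soft sprung pip (0.6 N) 3 mm proud: push the barrel past the pip onto the rigid screw. About 10 N for half a second seats it (sliding takes up to 4 N); over 22 N damages it.
- strap (a joint): Angle of the orange clamp strap about its pillar: 0 is fully home (hard stop, square across the barrel), up to 2.3 rad swung away; closes anticlockwise seen from above. It swings level and stays where it is left (0.6 N at the knob). In the last 0.6 rad its ball shoe rides up the barrel, lifting the strap 3 mm on its spring: a few N more. Home, it presses with about 7 N; over 25 N on it is forcing.
- strap_knob (a point): Middle of the upright black knob at the strap's free end: 18 mm in diameter, from 80 to 114 mm above the bench, 118 mm from the pivot. The strap is 20 mm wide, its underside 74 mm and its top 82 mm above the bench.
- strap_pivot (a point): A point on the vertical axis that the strap turns about, level with the knob's middle, 97 mm above the bench.
- lens_cap: Bystander: black lens cap, 40 mm across, 10 mm high, lying on the tray. Origin under its centre.
- lock_ring: Bystander: brass ring, 36 mm across, 8 mm high, lying on the tray. Origin under its centre.
- solvent: Bystander: white bottle, 52 mm across, 120 mm tall. Origin under its centre.
- sample_jar: Bystander: amber jar, 60 mm across, 70 mm tall. Origin under its centre.
- driver: Bystander: red-handled screwdriver lying on the bench, its length along x.
- blower: Bystander: grey rubber dust blower, 60 mm across, 110 mm tall. Origin under its centre.
- filter_box: Bystander: clear open box with dividers, 100 x 80 x 35 mm. Origin under its centre.
- barrel_brass (a point): Middle of the barrel's brass-ring end face, 70 mm from the barrel's centre on its axis.
Not all that is in view belongs to the job. Of the things shaped like the part that bears barrel_center, the black one is meant.

How it is judged:
On the way, in this order (a step that is already met when the one before it is completed fails the run):
1. the barrel lies in both V-rests, brass end to the stop, and is pressed on the stop with more than 3 N, the strap still swung clear (y of barrel_center in the frame of cradle between -0.002 and 0.002 m and z of barrel_center in the frame of cradle between -0.002 and 0.002 m and angle between the x axis of barrel_center and the x axis of cradle, either way round below 0.04 rad and x of barrel_center in the frame of cradle between -0.009 and 0.009 m and contact force between barrel and end_stop above 3 N and value of joint strap above 0.8 rad and x of barrel_brass in the frame of cradle above 0.06 m), for 0.2 s.
2. the strap is swung home over the seated barrel and presses on it (y of barrel_center in the frame of cradle between -0.002 and 0.002 m and z of barrel_center in the frame of cradle between -0.002 and 0.002 m and angle between the x axis of barrel_center and the x axis of cradle, either way round below 0.04 rad and x of barrel_center in the frame of cradle between -0.009 and 0.009 m and value of joint strap below 0.05 rad and contact force between barrel and end_stop above 0.1 N and contact force between strap and barrel above 2.5 N and x of barrel_brass in the frame of cradle above 0.06 m), for 0.2 s.
At the end, for the whole second after the job is handed in: The barrel rests in both Vs, axis within 2 mm and 0.04 rad of their centre line, centre within 9 mm of the cradle point along it, brass end bearing on the stop screw (over 0.1 N); the strap is within 0.05 rad of home and presses on the barrel with over 2.5 N; the robot has let go (all of step 2 and linear speed of barrel below 0.01 m/s); the robot touches nothing.
It fails at once if the barrel is pressed on the end stop with more than 22 N (contact force between barrel and end_stop above 22 N).
It fails at once if the barrel is dropped, rammed or forced into the fixture (more than 35 N, while the strap is still clear) (contact force between barrel and fixture above 35 N and value of joint strap above 0.8 rad).
It fails at once if the strap is forced: the robot pushes it with more than 25 N (contact force between the arm and strap above 25 N).
It fails at once if the strap is forced: the fingers push it with more than 25 N (contact force between the fingers and strap above 25 N).
It fails at once if a bystander is moved by more than 20 mm (distance of any of lens_cap, lock_ring, solvent, sample_jar, driver, blower, filter_box from where it was at the start of the episode above 0.02 m).
It also fails if it takes over 72 s, if anything falls off the work surface, if the arm or the gripper's body presses on something with over 40 N, if the wrist force passes 120 N, or if a joint passes its speed limit or range.

### The arm

A 6-joint arm with a two-finger parallel gripper is mounted at the origin on the work surface. World frame = base frame: x ahead of the robot, y to its left, z up, the work surface at z = 0. Lengths are in m, angles in rad, forces in N, time in s.
With the tool pointing down it reaches from about 0.25 to 0.725 m from the base axis. Payload 4 kg.
Tool frame: the origin (TCP) lies midway between the tips of the shut fingers; the grasp point (between the pads) lies 19 mm behind it; x points along the fingers, y is the direction in which the jaws open and shut, and the axes are right-handed (so a half turn about x gives the same grasp; the last joint's range is limited). The gripper opens to 85 mm and grips with 20 to 120 N. Pads are 22 mm wide; open, the fingers measure 114 mm over their backs; the gripper's body (76 mm by 85 mm) begins 54 mm behind the grasp point. The pads swing forward as they close: fully open they stand 13 mm farther back than shut.
Start: joints at [1.187, 0.241, 0.005, 1.335, 0, 1.571], TCP at [0.187, 0.464, 0.231] pointing down, gripper open.
Joint ranges: [-2.72, 2.72], [-1.05, 1.87], [-1.09, 1.28], [-1.99, 2.15], [-1.42, 1.44], [-3.14, 3.14]. Speed limits (rad/s): [2.79, 2.79, 3.14, 3.14, 3.14, 3.14].

### API

Orientations are given as a unit quaternion [x, y, z, w].
In Python, from workcell import * gives the robot as it stands.
- The arm moves only by the tool play_rows, never from a script. Its argument "plan" is a list of rows, each a list of 7 numbers: the shift along the tool's x, y, z in mm, then the turn, a rotation vector about the tool's x, y, z in rad, then the closure, from -1 (fully open) to 1 (shut). In form: [[x, y, z, rx, ry, rz, grip], ...]. A call has 1 to 20 rows; each row shifts and turns the commanded pose from where the row before left it, along the tool's axes as they then stand; what a row does not reach is not made up. A row lasts 1/12 s, in which the tool goes at most 41.7 mm and 7.16 degrees, less where a joint would pass 70% of its speed; a pose out of reach is approached as far as the arm can. A call with a gripper value outside its range is refused whole. The fingers move at their own pace and stop on an object; the grip force is fixed at half the most. Time passes only in rows, so rows that do not move let the fingers close. It gives the time, the measured TCP pose, the force and the opening at its end, in the units of the state.
- get_obs(): the state, without advancing time (a new reading comes with each control period).
- camera(name): name is "scene" or "side" or "wrist"; returns a dict with "frame" (420x560x3 uint8, red, green, blue), "depth" (420x560 float32, m along the optical axis (not along the pixel's ray), 0 where there is no reading), "fx", "fy", "cx", "cy" (pixels), "distortion" ([k1, k2, p1, p2, k3] as OpenCV has them; the pictures are not rectified), "camera_from_world" (4x4, takes a point from world to camera coordinates). Camera axes: x right, y up, looking along -z (the intrinsics and any distortion apply to the point x, -y, -z); pixel columns grow to the right and rows downward; lengths in m; the calibration is good to about 2 mm. A picture is of the moment at which its call begins.
- job_done(): hands the job in, once; it reports no verdict.
Trained networks look in a picture, given as the dict that the camera call returned (one of the last four; its "shot" number tells which), for a name from the list of things; names that differ only in an ending like _2 or _b are one class to them, and where a whole thing is asked for, a point or a joint stands for the part that bears it (a point fixed in the world has none). Each returns a list of dicts, best first, with "confidence" (0 to 1); they miss things now and then, are a little off and sometimes report something else, mostly with a low value. They report only what shows in the picture. A call takes as long as a camera call. They do not tell look-alikes from the thing itself.
- search_frame(thing, picture): "centre" ([x, y, z] in m, in world coordinates, good to about 4 mm: the middle of the surface that is visible of it).
- pinpoint(thing, picture): "centre" ([x, y, z] in m, in world coordinates, good to about 4 mm: a listed point, or the origin of a listed thing).
The state is a dict: "clock": time; "joint_pos": joint angles; "joint_vel": joint speeds; "tau": joint torques, N m; "eef_pos": TCP position; "tool_rot": TCP orientation; "ft_force": force on the tool from outside, world axes, zero at the start; "ft_torque": the same for the moment, N m; "grip_width": finger opening in m.
Only numpy, scipy, OpenCV 4.12 (cv2) and the standard library are available. Lean on these libraries where they do the work, as an engineer would, in place of code of your own. Each camera call takes 0.05 s, during which the arm holds its last target. There are 200 camera calls.

## Working session

There is one attempt and no reset: what is moved stays moved. The work goes in short steps, Python scripts to look and compute and a tool call to move; the robot and the scene stay as the last step left them, time stands still between calls to the robot, and variables do not carry over. Pictures are saved under pics/ and viewed, about 8 in all and at most 12, crops included, and the job is handed in when it is done.

Besides the shell and the picture viewer there is one more tool, called after "Call:" as a command line: name --pt "numbers of a row" for each row, then --argument value for the rest. play_rows: Moves the arm, as the interface text tells. Its arguments: {"type":"object","properties":{"plan":{"type":"array","items":{"type":"array","items":{"type":"number"}}}},"required":["plan"]}

```bash
mkdir -p pics
cat > h.py <<'E'
from workcell import *
import numpy as np, cv2
from scipy.spatial.transform import Rotation as R
def cam(n,save=None):
    p=camera(n)
    if save: cv2.imwrite('pics/'+save,cv2.cvtColor(p['frame'],cv2.COLOR_RGB2BGR))
    return p
def proj(p,X):
    X=np.atleast_2d(X); T=p['camera_from_world']
    c=X@T[:3,:3].T+T[:3,3]; c=c*[1,-1,-1]
    K=np.array([[p['fx'],0,p['cx']],[0,p['fy'],p['cy']],[0,0,1.]])
    return cv2.projectPoints(c,np.zeros(3),np.zeros(3),K,np.array(p['distortion'],float))[0][:,0]
def cloud(p):
    """world xyz per pixel, nan where no depth"""
    h,w=p['depth'].shape
    K=np.array([[p['fx'],0,p['cx']],[0,p['fy'],p['cy']],[0,0,1.]])
    uv=np.stack(np.meshgrid(np.arange(w),np.arange(h)),-1).reshape(-1,1,2).astype(float)
    n=cv2.undistortPoints(uv,K,np.array(p['distortion'],float))[:,0]
    d=p['depth'].reshape(-1,1).astype(float); d[d==0]=np.nan
    c=np.hstack([n*d,d])*[1,-1,-1]
    T=np.linalg.inv(p['camera_from_world'])
    return (c@T[:3,:3].T+T[:3,3]).reshape(h,w,3)
E
python3 - <<'E'
from h import *
o=get_obs(); print({k:np.round(v,3) for k,v in o.items()})
ps={n:cam(n,n+'0.png') for n in('scene','side')}
for n,p in ps.items():
    print(n,np.round(np.linalg.inv(p['camera_from_world'])[:3,3],2))
    for t in ['barrel_center','barrel_brass','cradle','fixture','end_stop','strap_knob','strap_pivot','lens_cap','lock_ring','solvent','sample_jar','driver','blower','filter_box']:
        r=pinpoint(t,p)
        print(t,[(np.round(a['centre'],3).tolist(),round(a['confidence'],2),proj(p,a['centre'])[0].astype(int).tolist()) for a in r[:3]])
a=np.hstack([cv2.imread('pics/scene0.png'),cv2.imread('pics/side0.png')])
E
```

```text
{'clock': np.float64(0.0), 'joint_pos': array([1.187, 0.241, 0.004, 1.335, 0.   , 1.571]), 'joint_vel': array([ 0.001,  0.001,  0.   , -0.   ,  0.001,  0.   ]), 'tau': array([ 1.0000e-03, -3.7232e+01,  2.5241e+01,  1.7000e-02,  0.0000e+00,
       -0.0000e+00]), 'eef_pos': array([0.187, 0.463, 0.23 ]), 'tool_rot': array([ 0.134,  0.694, -0.136,  0.694]), 'ft_force': array([ 0.098, -0.242, -0.128]), 'ft_torque': array([-0.011, -0.064, -0.015]), 'grip_width': np.float64(0.085)}
scene [1.23 0.25 1.35]
barrel_center [([0.724, 0.219, 0.016], 0.86, [315, 287]), ([0.29, 0.324, 0.016], 0.81, [374, 188]), ([0.467, 0.294, 0.03], 0.55, [356, 224])]
barrel_brass [([0.266, 0.256, 0.014], 0.94, [357, 178]), ([0.447, 0.23, 0.036], 0.66, [339, 213]), ([0.709, 0.285, 0.017], 0.61, [336, 289])]
cradle [([0.511, -0.118, 0.054], 0.9, [238, 199])]
fixture [([0.508, -0.12, 0.001], 0.69, [239, 206]), ([0.546, 0.224, 0.005], 0.65, [330, 241]), ([0.427, -0.379, -0.003], 0.5, [183, 170])]
end_stop [([0.504, -0.202, 0.051], 0.59, [217, 191])]
strap_knob [([0.603, -0.012, 0.095], 0.8, [258, 224])]
strap_pivot [(
[... 1100 characters left out ...]
], 0.46, [292, 190])]
lens_cap [([0.569, 0.305, 0.003], 0.74, [250, 324]), ([0.548, 0.224, 0.002], 0.43, [264, 293])]
lock_ring [([0.544, 0.224, 0.006], 0.43, [266, 292])]
solvent [([0.688, -0.39, 0.003], 0.79, [246, 125]), ([0.506, -0.12, 0.052], 0.31, [294, 176]), ([0.426, -0.379, 0.002], 0.28, [324, 133])]
sample_jar [([0.558, -0.439, 0.003], 0.77, [286, 119]), ([0.685, -0.391, 0.003], 0.74, [247, 125])]
driver [([0.424, -0.381, -0.002], 0.6, [324, 134]), ([0.505, -0.116, -0.0], 0.39, [294, 190]), ([0.462, 0.294, 0.036], 0.26, [298, 318])]
blower [([0.507, -0.117, 0.051], 0.43, [293, 177]), ([0.424, -0.382, 0.001], 0.43, [324, 133])]
filter_box [([0.737, 0.032, -0.001], 0.64, [204, 223])]
```

Run:
```python
import cv2,numpy as np
s=cv2.imread('pics/scene0.png');d=cv2.imread('pics/side0.png')
a=cv2.resize(s[150:330,120:440],None,fx=1.75,fy=1.75,interpolation=cv2.INTER_CUBIC)
b=cv2.resize(d[140:380,150:420],None,fx=1.1,fy=1.1)
cv2.imwrite('pics/v1.png',cv2.resize(s[140:310,130:420],(800,469),interpolation=cv2.INTER_CUBIC))
cv2.imwrite('pics/v2.png',cv2.resize(d[140:370,150:430],(730,600),interpolation=cv2.INTER_CUBIC))
```

```text
(no output)
```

View pics/v1.png

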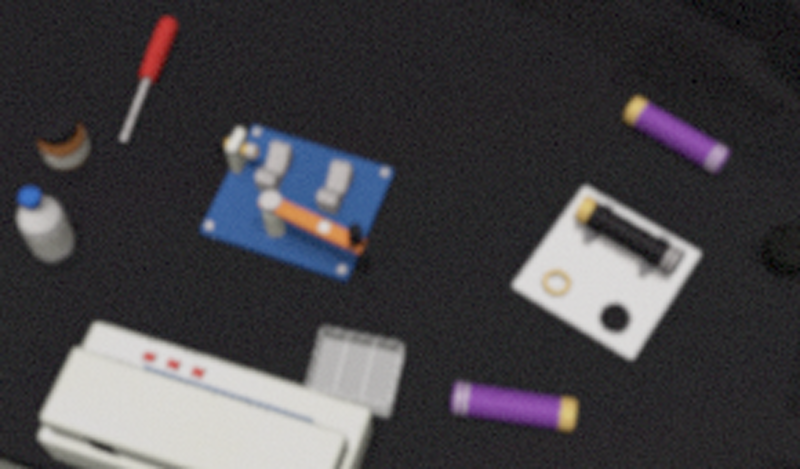

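View pics/v2.png

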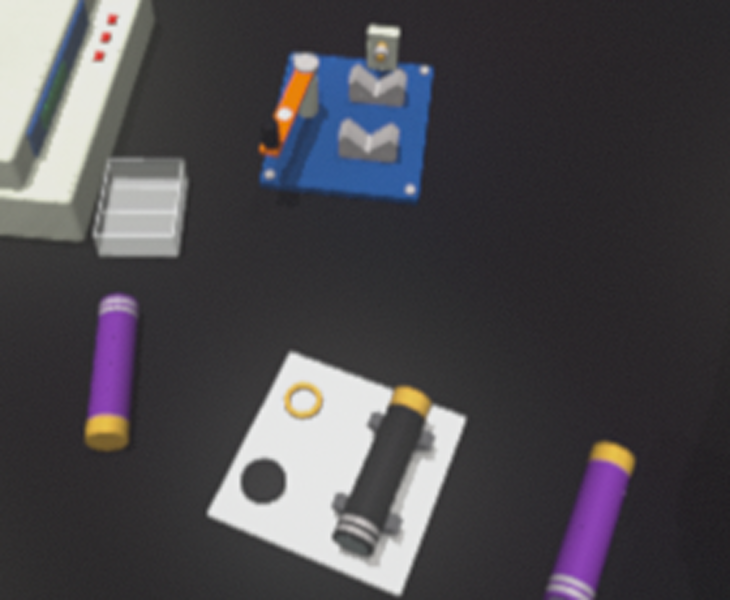

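```bash
cat >> h.py <<'E'
def rot(yaw):  # tool down, tool y at heading yaw
    y=np.array([np.cos(yaw),np.sin(yaw),0]); x=np.array([0,0,-1.]); return R.from_matrix(np.c_[x,y,np.cross(x,y)])
def delta(pos,yaw,o=None):
    o=o or get_obs(); q=R.from_quat(o['tool_rot'])
    d=q.inv().apply(np.array(pos)-o['eef_pos'])*1000; r=(q.inv()*rot(yaw)).as_rotvec()
    print('tool mm',d.round(1),'rotvec',r.round(3)); return d,r
E
python3 - <<'E'
from h import *
q=R.from_quat(get_obs()['tool_rot']); print(q.as_matrix().round(3))
for n in('scene','side'):
    p=cam(n); C=cloud(p); f=p['frame'].astype(int)
    c0=np.array([.464,.295]); u=np.array([-.28,-.96]); u/=np.linalg.norm(u); v=np.array([-u[1],u[0]])
    r=C[...,:2]-c0; m=(abs(r@u)<.065)&(abs(r@v)<.03)&(C[...,2]>.036)&(C[...,2]<.07)
    P=C[m]; print(n,len(P),P.mean(0).round(4),P[:,2].max().round(3))
    w=np.cov(P[:,:2].T); e=np.linalg.eigh(w)[1][:,1]; print('axis head',np.degrees(np.arctan2(*-(np.sign(e[1])*e)[::-1])))
    # V rests: stuff near 12..50 mm
    m=(abs(C[...,0]-.509)<.04)&(abs(C[...,1]+.118)<.06)&(C[...,2]>.03)&(C[...,2]<.055)
    P=C[m]; k=P[:,1]>-.118
    print('rests',P[k].mean(0).round(4),P[~k].mean(0).round(4),k.sum(),(~k).sum())
delta([.509,-.07,.30],np.radians(-3.7)); delta([.509,-.07,.30],np.radians(176.3))
E
```

```text
[[-0.     0.374  0.927]
 [-0.     0.927 -0.374]
 [-1.    -0.     0.   ]]
scene 356 [0.4738 0.2924 0.0474] 0.058
axis head -106.57582232460102
rests [ 0.5154 -0.0716  0.0391] [ 0.5148 -0.1548  0.0393] 107 102
side 916 [0.4653 0.2974 0.0478] 0.055
axis head -106.93428706688829
rests [ 0.5113 -0.0721  0.0392] [ 0.5086 -0.1557  0.0392] 162 145
tool mm [ -68.7 -374.3  498.2] rotvec [1.252 0.    0.   ]
tool mm [ -68.7 -374.3  498.2] rotvec [-1.89 -0.    0.  ]
```

Call:
play_rows --pt "-7 0 0 0.125 0 0 -1" --pt "-7 0 0 0.125 0 0 -1" --pt "-7 0 0 0.125 0 0 -1" --pt "-7 0 0 0.125 0 0 -1" --pt "-7 0 0 0.125 0 0 -1" --pt "-7 0 0 0.125 0 0 -1" --pt "-7 0 0 0.125 0 0 -1" --pt "-7 0 0 0.125 0 0 -1" --pt "-7 0 0 0.125 0 0 -1" --pt "-7 0 0 0.125 0 0 -1"

```text
clock: 2.43
eef_pos: [0.1872, 0.4636, 0.3016]
tool_rot: [-0.517, -0.482, 0.517, -0.482]
ft_force: [0.4, -0.6, -0.7]
grip_width: 0.0855
```

Call:
play_rows --pt "0 21 30 0 0 0 -1" --pt "0 21 30 0 0 0 -1" --pt "0 21 30 0 0 0 -1" --pt "0 21 30 0 0 0 -1" --pt "0 21 30 0 0 0 -1" --pt "0 21 30 0 0 0 -1" --pt "0 21 30 0 0 0 -1" --pt "0 21 30 0 0 0 -1" --pt "0 21 30 0 0 0 -1" --pt "0 21 30 0 0 0 -1" --pt "0 21 30 0 0 0 -1" --pt "0 21 30 0 0 0 -1" --pt "0 21 30 0 0 0 -1" --pt "0 21 30 0 0 0 -1" --pt "0 21 30 0 0 0 -1" --pt "0 21 30 0 0 0 -1" --pt "0 21 30 0 0 0 -1" --pt "0 0 0 0 0 0 -1" --pt "0 0 0 0 0 0 -1"

```text
clock: 4.02
eef_pos: [0.5118, -0.0695, 0.3004]
tool_rot: [-0.516, -0.484, 0.517, -0.483]
ft_force: [-0.3, 0.7, 0.9]
grip_width: 0.0853
```

Run:
```python
from h import *
o=get_obs();print(o['clock'],o['eef_pos'].round(4),o['tool_rot'].round(4),o['joint_pos'].round(2))
p=cam('wrist','w1.png'); T=np.linalg.inv(p['camera_from_world']); print(T.round(3),p['fx'])
np.savez('w1.npz',C=cloud(p),f=p['frame'])
for t in ['cradle','end_stop','strap_knob','strap_pivot','fixture']:
    print(t,[(np.round(a['centre'],4).tolist(),round(a['confidence'],2),proj(p,a['centre'])[0].astype(int).tolist()) for a in pinpoint(t,p)[:2]])
```

```text
4.0167 [ 0.5118 -0.0695  0.3004] [-0.5161 -0.4836  0.5166 -0.4826] [-0.14  0.26  0.21  1.52  0.    1.5 ]
[[ 0.998  0.064  0.02   0.517]
 [-0.067  0.952  0.299  0.007]
 [-0.    -0.3    0.954  0.443]
 [ 0.     0.     0.     1.   ]] 348.89554456792496
cradle [([0.5053, -0.1185, 0.0496], 0.58, [269, 214])]
end_stop [([0.5023, -0.2031, 0.0465], 0.89, [271, 277])]
strap_knob [([0.6029, -0.015, 0.096], 0.91, [361, 121])]
strap_pivot [([0.5765, -0.1299, 0.0938], 0.82, [336, 233])]
fixture [([0.5103, -0.1168, 0.0024], 0.75, [273, 202])]
```

View pics/w1.png

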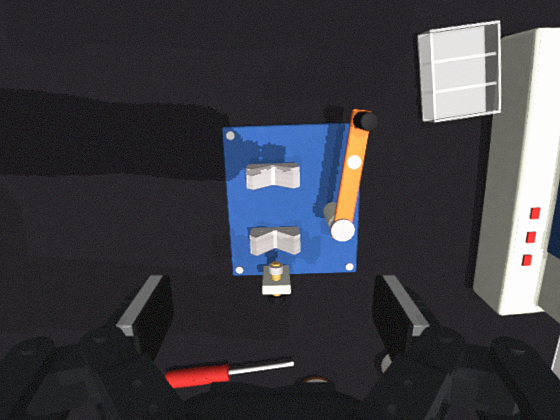

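Run:
```python
from h import *
d=np.load('w1.npz'); C=d['C']; f=d['f'].astype(int)
blue=(f[...,2]>f[...,0]+40)&(abs(C[...,2]-.012)<.008)&(abs(C[...,0]-.51)<.13)&(abs(C[...,1]+.118)<.12)
P=C[blue]; print('base z',np.median(P[:,2]).round(4))
r=cv2.minAreaRect((P[:,:2]*1000).astype(np.float32)); print('rect',r)
yaw=np.radians(-3.7)
y=np.array([np.cos(yaw),np.sin(yaw)]); x=np.array([np.sin(yaw),-np.cos(yaw)])
for nm,(ylo,yhi) in {'rear':(-.1,-.05),'front':(-.18,-.135)}.items():
    m=(abs(C[...,0]-.51)<.05)&(C[...,1]>ylo)&(C[...,1]<yhi)&(C[...,2]>.022)&(C[...,2]<.06)
    Q=C[m]; lo,hi=Q[:,:2].min(0),Q[:,:2].max(0)
    r=cv2.minAreaRect((Q[Q[:,2]>.028][:,:2]*1000).astype(np.float32)); print(nm,len(Q),Q.mean(0).round(4),lo.round(4),hi.round(4),r)
    # V fit: z = z0+|t| with t along y
    from scipy.optimize import least_squares
    t=(Q[:,:2]-[.51,-.118])@y
    s=least_squares(lambda a:np.abs(t-a[0])*1.0+a[1]-Q[:,2],[0,.025],loss='soft_l1',f_scale=.001); print('V',s.x.round(4),np.median(abs(s.fun)).round(4))
scr=(abs(C[...,0]-.504)<.012)&(C[...,1]<-.17)&(C[...,1]>-.21)&(C[...,2]>.045)
Q=C[scr]; print('stop/screw',np.c_[np.histogram(Q[:,1],8)[1][1:],np.histogram(Q[:,1],8)[0]].round(4).tolist())
for i in (2,): print(Q[:,:].mean(0).round(4))
```

```text
base z 0.0118
rect ((535.3472900390625, -118.30950927734375), (200.93284606933594, 169.43365478515625), 88.17630004882812)
rear 1190 [ 0.5124 -0.0742  0.0374] [ 0.4807 -0.0887] [ 0.5435 -0.0624] ((512.0836791992188, -75.43595123291016), (24.524944305419922, 62.120460510253906), 87.87857055664062)
V [-0.0006  0.0237] 0.0011
front 1091 [ 0.5093 -0.1571  0.0368] [ 0.4784 -0.1724] [ 0.5407 -0.1461] ((509.1264953613281, -159.55645751953125), (25.16828727722168, 61.78379440307617), 88.15119934082031)
V [0.002  0.0235] 0.0015
stop/screw [[-0.2062, 52.0], [-0.2026, 130.0], [-0.1989, 85.0], [-0.1952, 21.0], [-0.1915, 22.0], [-0.1878, 35.0], [-0.1842, 44.0], [-0.1805, 66.0]]
[ 0.5055 -0.1971  0.0588]
```

Call:
play_rows --pt "0 -5.5 -36.7 0 0 0 -1" --pt "0 -5.5 -36.7 0 0 0 -1" --pt "0 -5.5 -36.7 0 0 0 -1" --pt "0 -5.5 -36.7 0 0 0 -1" --pt "0 -5.5 -36.7 0 0 0 -1" --pt "0 -5.5 -36.7 0 0 0 -1" --pt "0 -5.5 -36.7 0 0 0 -1" --pt "0 -5.5 -36.7 0 0 0 -1" --pt "0 -5.5 -36.7 0 0 0 -1" --pt "0 -5.5 -36.7 0 0 0 -1" --pt "0 -5.5 -36.7 0 0 0 -1" --pt "20 0 0 0.113 0 0 -1" --pt "20 0 0 0.113 0 0 -1" --pt "0 0 0 0 0 0 -1" --pt "0 0 0 0 0 0 -1"

```text
clock: 5.57
eef_pos: [0.475, 0.339, 0.2606]
tool_rot: [-0.565, -0.424, 0.567, -0.424]
ft_force: [-0.2, -0.0, 0.5]
grip_width: 0.0856
```

Run:
```python
from h import *
o=get_obs();print(o['clock'],o['eef_pos'].round(4),R.from_quat(o['tool_rot']).as_matrix().round(3).tolist())
p=cam('wrist','w2.png'); C=cloud(p); f=p['frame'].astype(int)
for t in ['barrel_center','barrel_brass']:
    print(t,[(np.round(a['centre'],4).tolist(),round(a['confidence'],2),proj(p,a['centre'])[0].astype(int).tolist()) for a in pinpoint(t,p)[:2]])
m=(np.hypot(C[...,0]-.465,C[...,1]-.296)<.09)&(C[...,2]>.041)&(C[...,2]<.06)
n,l,s,_=cv2.connectedComponentsWithStats(m.astype(np.uint8)); i=1+np.argmax(s[1:,4]); Q=C[l==i]
r=cv2.minAreaRect((Q[:,:2]*1000).astype(np.float32)); print(len(Q),r,np.percentile(Q[:,2],[2,50,98]).round(4))
```

```text
5.5667 [0.475  0.339  0.2606] [[-0.002, 0.96, -0.281], [-0.002, -0.281, -0.96], [-1.0, -0.002, 0.002]]
barrel_center [([0.4668, 0.2927, 0.0362], 0.85, [276, 219]), ([0.2901, 0.3155, 0.0182], 0.84, [129, 236])]
barrel_brass [([0.2701, 0.2596, 0.0208], 0.83, [132, 281]), ([0.7099, 0.2876, 0.015], 0.77, [482, 160])]
3762 ((467.5879211425781, 295.3476257324219), (141.349365234375, 32.85544967651367), 73.15495300292969) [0.0417 0.0497 0.0527]
```

View pics/w2.png

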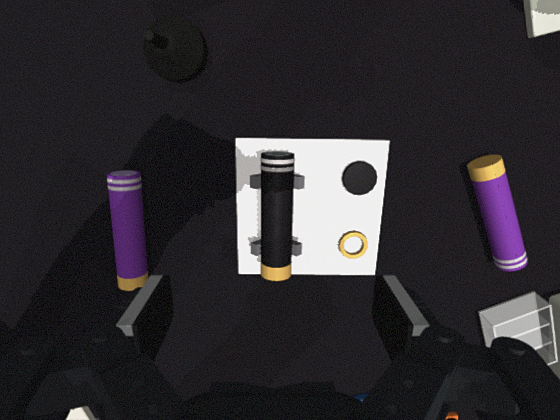

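Call:
play_rows --pt "25 1.3 11 0.01 0 0 -1" --pt "25 1.3 11 0 0 0 -1" --pt "25 1.3 11 0 0 0 -1" --pt "25 1.3 11 0 0 0 -1" --pt "25 0 0 0 0 0 -1" --pt "25 0 0 0 0 0 -1" --pt "25 0 0 0 0 0 -1" --pt "25 0 0 0 0 0 -1" --pt "20 0 0 0 0 0 -1" --pt "15 0 0 0 0 0 -1" --pt "12 0 0 0 0 0 -1" --pt "0 0 0 0 0 0 -1" --pt "0 0 0 0 0 0 -1"

```text
clock: 6.8
eef_pos: [0.4693, 0.2952, 0.015]
tool_rot: [0.569, 0.42, -0.569, 0.42]
ft_force: [0.6, 0.1, 0.9]
grip_width: 0.0855
```

Call:
play_rows --pt "0 0 0 0 0 0 0.2" --pt "0 0 0 0 0 0 0.4" --pt "0 0 0 0 0 0 0.6" --pt "0 0 0 0 0 0 1" --pt "0 0 0 0 0 0 1" --pt "0 0 0 0 0 0 1" --pt "0 0 0 0 0 0 1" --pt "0 0 0 0 0 0 1" --pt "0 0 0 0 0 0 1" --pt "0 0 0 0 0 0 1" --pt "0 0 0 0 0 0 1" --pt "0 0 0 0 0 0 1"

```text
clock: 7.8
eef_pos: [0.4669, 0.2964, 0.0156]
tool_rot: [-0.568, -0.422, 0.569, -0.419]
ft_force: [-5.8, 1.8, 8.4]
grip_width: 0.0343
```

Call:
play_rows --pt "-5 0 0 0 0 0 1" --pt "-10 0 0 0 0 0 1" --pt "-15 0 0 0 0 0 1" --pt "-20 0 0 0 0 0 1" --pt "-30 0 0 0 0 0 1" --pt "-30 0 0 0 0 0 1" --pt "-30 0 0 0 0 0 1" --pt "-30 0 0 0 0 0 1" --pt "-20 0 0 0 0 0 1" --pt "0 0 0 0 0 0 1" --pt "0 0 0 0 0 0 1"

```text
clock: 8.72
eef_pos: [0.4693, 0.2954, 0.2054]
tool_rot: [0.57, 0.42, -0.568, 0.42]
ft_force: [-1.1, -0.1, -4.5]
grip_width: 0.0343
```

Run:
```python
from h import *
o=get_obs();print(o['clock'],o['eef_pos'].round(4),R.from_quat(o['tool_rot']).as_matrix().round(3).tolist(),o['ft_force'].round(2),o['ft_torque'].round(3),o['grip_width'])
p=cam('side','s2.png'); 
q=R.from_quat(o['tool_rot'])
C=cloud(p); L=q.inv().apply((C.reshape(-1,3)-o['eef_pos'])).reshape(C.shape)*1000  # tool frame mm
m=(abs(L[...,1])<25)&(abs(L[...,2])<90)&(L[...,0]>-45)&(L[...,0]<25)
u=np.argwhere(m); (a,b),(c,d)=u.min(0)-25,u.max(0)+25
cv2.imwrite('pics/s2c.png',cv2.resize(cv2.cvtColor(p['frame'],cv2.COLOR_RGB2BGR)[a:c,b:d],None,fx=4,fy=4,interpolation=cv2.INTER_CUBIC))
for zz in(-60,-40,40,60):
    k=m&(abs(L[...,2]-zz)<8); Q=L[k]; print(zz,len(Q),Q.mean(0).round(1),np.percentile(Q[:,0],[2,98]).round(1))
w=cam('wrist','w3.png'); print([(t,[(q.inv().apply(np.array(a['centre'])-o['eef_pos'])*1000).round(1).tolist()+[a['confidence']] for a in pinpoint(t,x)[:2]]) for x in(p,w) for t in('barrel_center','barrel_brass')])
```

```text
8.7167 [0.4693 0.2954 0.2054] [[0.003, 0.956, -0.295], [0.001, -0.295, -0.956], [-1.0, 0.002, -0.002]] [-1.13 -0.07 -4.53] [ 0.005  0.015 -0.054] 0.03432281795490102
-60 185 [-31.7  -2.4 -60.2] [-37.3 -20.5]
-40 172 [-31.8  -2.6 -40.1] [-37.4 -21.8]<stdin>:10: RuntimeWarning: Mean of empty slice.
  ret = um.true_divide(
Traceback (most recent call last):
IndexError: index -1 is out of bounds for axis 0 with size 0
```

View pics/s2c.png

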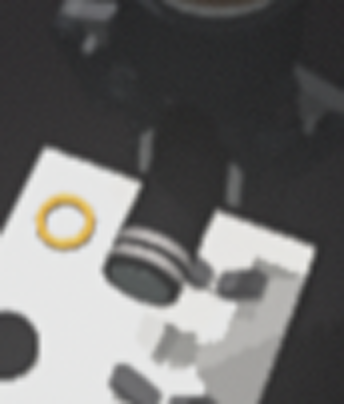

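Call:
play_rows --pt "0 0 0 -0.088 0 0 1" --pt "0 0 0 -0.088 0 0 1" --pt "0 0 0 -0.088 0 0 1" --pt "0 5 25 0 0 0 1" --pt "0 5 35 0 0 0 1" --pt "0 5 35 0 0 0 1" --pt "0 5 35 0 0 0 1" --pt "0 5 35 0 0 0 1" --pt "0 5 35 0 0 0 1" --pt "0 5 35 0 0 0 1" --pt "0 5 35 0 0 0 1" --pt "0 5 35 0 0 0 1" --pt "0 5 35 0 0 0 1" --pt "0 5 35 0 0 0 1" --pt "0 0.8 20 0 0 0 1" --pt "0 0 0 0 0 0 1" --pt "0 0 0 0 0 0 1" --pt "0 0 0 0 0 0 1"

```text
clock: 10.27
eef_pos: [0.5092, -0.1009, 0.2024]
tool_rot: [-0.508, -0.492, 0.509, -0.49]
ft_force: [-0.9, 0.7, -3.6]
grip_width: 0.0343
```

```bash
cat >> h.py <<'E'
CR=np.array([.5106,-.1175,.05]); HX=np.radians(-92.0)
def incr(X):
    u=np.array([np.cos(HX),np.sin(HX),0]); y=np.array([-u[1],u[0],0]); d=(np.asarray(X)-CR)
    return np.stack([d@u,d@y,d[...,2]],-1)*1000
def st():
    o=get_obs(); M=R.from_quat(o['tool_rot']).as_matrix()
    print('t',o['clock'].round(2),'TCP in cradle mm',incr(o['eef_pos']).round(1),'yaw',np.degrees(np.arctan2(M[1,1],M[0,1])).round(2),'tilt',M[2].round(3),'F(x,y,z)cr',(incr(o['ft_force']+CR)/1000).round(1),'grip',o['grip_width'].round(4)); return o
E
python3 - <<'E'
from h import *
st()
p=cam('wrist','w4.png'); C=incr(cloud(p))
# barrel, rest parts visible in the wrist image, in cradle frame
m=(abs(C[...,0])<140)&(abs(C[...,1])<40)&(C[...,2]>110)&(C[...,2]<230)
for a,b in((-110,-70),(-70,-30),(-30,30),(30,70)):
    Q=C[m&(C[...,0]>a)&(C[...,0]<b)]
    if len(Q)>20: k=Q[Q[:,2]>np.percentile(Q[:,2],80)]; print(a,len(Q),Q.mean(0).round(1),k.mean(0).round(1), Q.min(0).round(1),Q.max(0).round(1))
p=cam('scene','sc4.png')
for t in('cradle','barrel_center','barrel_brass'): print(t,[incr(a['centre']).round(1).tolist() for a in pinpoint(t,p)])
E
```

```text
Traceback (most recent call last):
  File "h.py", line 35, in st
    print('t',o['clock'].round(2),'TCP in cradle mm',incr(o['eef_pos']).round(1),'yaw',np.degrees(np.arctan2(M[1,1],M[0,1])).round(2),'tilt',M[2].round(3),'F(x,y,z)cr',(incr(o['ft_force']+CR)/1000).round(1),'grip',o['grip_width'].round(4)); return o
              ^^^^^^^^^^^^^^^^
AttributeError: 'float' object has no attribute 'round'
```

```bash
sed -i "s/o\['clock'\].round(2)/round(o['clock'],2)/; s/o\['grip_width'\].round(4)/round(o['grip_width'],4)/" h.py
python3 - <<'E'
from h import *
st()
p=cam('wrist','w4.png'); C=incr(cloud(p))
m=(abs(C[...,0])<140)&(abs(C[...,1])<40)&(C[...,2]>110)&(C[...,2]<230)
for a,b in((-110,-70),(-70,-30),(-30,30),(30,70)):
    Q=C[m&(C[...,0]>a)&(C[...,0]<b)]
    if len(Q)>20: k=Q[Q[:,2]>np.percentile(Q[:,2],80)]; print(a,len(Q),Q.mean(0).round(1),k.mean(0).round(1), Q.min(0).round(1),Q.max(0).round(1))
p=cam('scene','sc4.png')
for t in('cradle','barrel_center','barrel_brass'): print(t,[incr(a['centre']).round(1).tolist() for a in pinpoint(t,p)])
E
```

```text
t 10.27 TCP in cradle mm [-16.6  -1.9 152.4] yaw -2.01 tilt [-1.    -0.004 -0.001] F(x,y,z)cr [-0.6 -0.9 -3.6] grip 0.0343
-110 5647 [-78.7  -1.8 184.5] [-77.5  -1.8 188.6] [-86.1 -19.8 157.8] [-70.   16.4 190.4]
-70 13808 [-46.7  -1.6 194.5] [-33.5  -1.4 225.2] [-70.  -29.1 171.9] [-30.   39.9 230. ]
-30 19777 [-17.9   1.2 194.3] [-22.1   9.9 215.2] [-30.  -40.  155.4] [ 19.9  40.  230. ]
cradle [[-1.4, -1.3, 2.6]]
barrel_center [[-15.3, -1.7, 171.6], [-429.5, -237.4, -27.9], [-348.4, 201.3, -34.4]]
barrel_brass [[55.1, -3.0, 170.1], [-409.8, 184.8, -30.9], [-365.6, -255.9, -37.9], [84.3, 2.5, -0.2]]
```

View pics/w4.png

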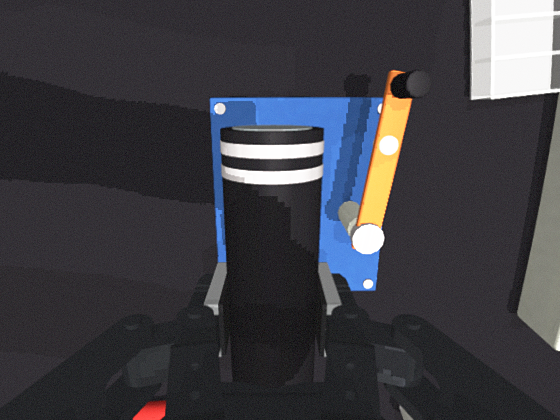

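Call:
play_rows --pt "15 0.6 0 0 0 0 1" --pt "25 0.6 0 0 0 0 1" --pt "30 0.6 0 0 0 0 1" --pt "30 0 0 0 0 0 1" --pt "25 0 0 0 0 0 1" --pt "15 0 0 0 0 0 1" --pt "10 0 0 0 0 0 1" --pt "5 0 0 0 0 0 1" --pt "0 0 0 0 0 0 1" --pt "0 0 0 0 0 0 1" --pt "0 0 0 0 0 0 1"

```text
clock: 11.43
eef_pos: [0.5136, -0.1016, 0.0507]
tool_rot: [0.509, 0.49, -0.508, 0.492]
ft_force: [0.8, 0.1, -3.3]
grip_width: 0.0343
```

Run:
```python
from h import *
st()
p=cam('wrist'); C=incr(cloud(p))
m=(abs(C[...,1])<25)&(C[...,0]<-45)&(C[...,0]>-100)&(C[...,2]>10)&(C[...,2]<60)
Q=C[m]; print(np.percentile(Q,[1,99],axis=0).round(1))
p=cam('side'); C=incr(cloud(p))
m=(abs(C[...,1])<28)&(C[...,0]<-50)&(C[...,0]>-84)&(C[...,2]>8)&(C[...,2]<60); Q=C[m]; print('side',len(Q),np.percentile(Q,[1,99],axis=0).round(1))
for t in('cradle','barrel_center','barrel_brass'): print(t,[incr(a['centre']).round(1).tolist() for a in pinpoint(t,p)])
```

```text
t 11.43 TCP in cradle mm [-16.    2.5   0.7] yaw -1.99 tilt [-1.     0.003  0.   ] F(x,y,z)cr [-0.1  0.8 -3.3] grip 0.0343
[[-85.4 -14.6  18.9]
 [-45.5  19.4  37.6]]
side 130 [[-83.9 -15.3  12.8]
 [-50.7  19.8  39.4]]
cradle [[-0.1, -1.1, 1.9], [-343.4, 25.7, -43.7]]
barrel_center [[-340.3, 198.2, -33.3], [-13.5, -1.0, 21.6], [-431.1, -236.9, -35.8]]
barrel_brass [[-362.8, -251.1, -35.0], [-410.7, 185.7, -31.4], [55.0, -1.5, 20.8]]
```

Call:
play_rows --pt "0 0 0 0 0 0 1" --pt "0 0 0 0 0 0 1" --pt "0 0 0 0 0 0 1"

```text
clock: 11.93
eef_pos: [0.5123, -0.1015, 0.0494]
tool_rot: [0.509, 0.491, -0.509, 0.491]
ft_force: [-0.3, 0.4, -2.6]
grip_width: 0.0348
```

Run:
```python
from h import *
st()
for i in range(6): cam('side'); st()
```

```text
t 11.93 TCP in cradle mm [-16.    1.1  -0.6] yaw -2.01 tilt [-1.  0.  0.] F(x,y,z)cr [-0.4 -0.3 -2.6] grip 0.0348
t 11.98 TCP in cradle mm [-16.    1.1  -0.7] yaw -2.01 tilt [-1.  0. -0.] F(x,y,z)cr [-0.7 -0.4 -3.1] grip 0.0346
t 12.03 TCP in cradle mm [-16.    1.1  -0.7] yaw -2.01 tilt [-1. -0. -0.] F(x,y,z)cr [-0.5 -0.5 -4.4] grip 0.034
t 12.08 TCP in cradle mm [-16.    1.1  -0.7] yaw -2.01 tilt [-1. -0. -0.] F(x,y,z)cr [-0.6  0.1 -4. ] grip 0.0344
t 12.13 TCP in cradle mm [-16.    1.1  -0.7] yaw -2.01 tilt [-1. -0. -0.] F(x,y,z)cr [ 0.4 -0.3 -2.8] grip 0.0345
t 12.18 TCP in cradle mm [-16.    1.1  -0.7] yaw -2.01 tilt [-1. -0. -0.] F(x,y,z)cr [ 0.7  0.6 -2.8] grip 0.0344
t 12.23 TCP in cradle mm [-16.1   1.1  -0.8] yaw -2.01 tilt [-1. -0. -0.] F(x,y,z)cr [ 0.8 -0.2 -2.4] grip 0.0347
```

Run:
```python
from h import *
p=cam('side','s5.png'); C=incr(cloud(p)); f=p['frame']
for nm,xa,xb,za,zb in(('rear rest',-54,-30,-22,0),('barrel',-84,-58,8,45),('front rest',30,54,-22,0)):
    m=(abs(C[...,1])<45)&(C[...,0]>xa)&(C[...,0]<xb)&(C[...,2]>za)&(C[...,2]<zb); Q=C[m]
    print(nm,len(Q),np.percentile(Q[:,1],[1,3,97,99]).round(1),'x',np.percentile(Q[:,0],[2,98]).round(1),'z',np.percentile(Q[:,2],[2,98]).round(1))
uv=proj(p,[CR])[0].astype(int); a,b=uv
g=cv2.cvtColor(f,cv2.COLOR_RGB2BGR)[b-50:b+45,a-60:a+60]
cv2.imwrite('pics/s5c.png',cv2.resize(g,None,fx=6,fy=6,interpolation=cv2.INTER_CUBIC)); print(a,b)
```

```text
rear rest 62 [-31.4 -31.   29.2  29.9] x [-53.8 -32.1] z [-21.   -1.5]
barrel 105 [-16.7 -15.8  16.9  17.9] x [-83.9 -58.9] z [14.7 36.5]
front rest 3 [-25.9 -23.9  22.8  22.8] x [42.9 51.8] z [-4.4 -2.2]
292 177
```

View pics/s5c.png

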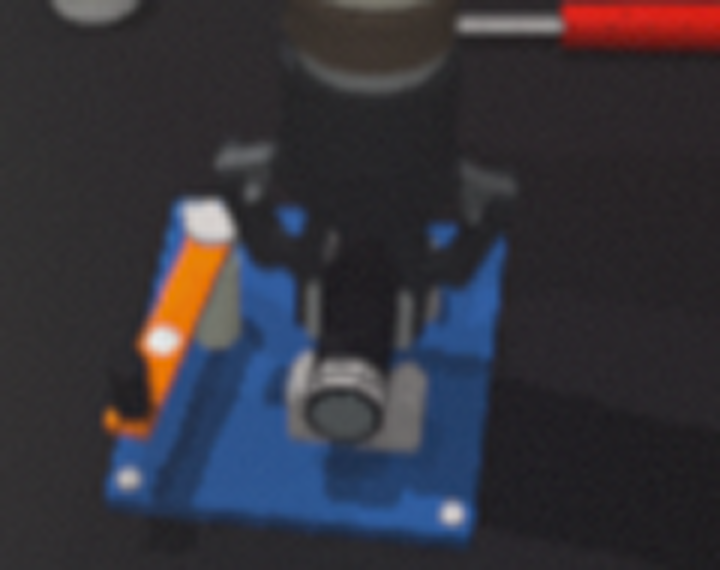

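Call:
play_rows --pt "4 -0.7 0 0 0 0 1" --pt "4 -0.6 0 0 0 0 1" --pt "3 0 0 0 0 0 1" --pt "2 0 0 0 0 0 1" --pt "1 0 0 0 0 0 1" --pt "1 0 0 0 0 0 1" --pt "0 0 0 0 0 0 1" --pt "0 0 0 0 0 0 1"

```text
clock: 12.95
eef_pos: [0.5111, -0.1015, 0.0343]
tool_rot: [0.509, 0.491, -0.509, 0.491]
ft_force: [0.6, 0.8, -3.2]
grip_width: 0.0344
```

Run:
```python
from h import *
st()
for i in range(2): cam('side'); st()
```

```text
t 12.95 TCP in cradle mm [-16.   -0.1 -15.7] yaw -2.0 tilt [-1.  0.  0.] F(x,y,z)cr [-0.9  0.6 -3.2] grip 0.0344
t 13.0 TCP in cradle mm [-16.    0.  -15.6] yaw -2.0 tilt [-1.  0.  0.] F(x,y,z)cr [-0.5 -0.7 -3. ] grip 0.0344
t 13.05 TCP in cradle mm [-16.    0.  -15.5] yaw -2.0 tilt [-1.  0.  0.] F(x,y,z)cr [ 0.4  0.4 -3.2] grip 0.034
```

Call:
play_rows --pt "0.5 0 0 0 0 0 1" --pt "0.5 0 0 0 0 0 1" --pt "0.5 0 0 0 0 0 1" --pt "0.5 0 0 0 0 0 1" --pt "0 0 0 0 0 0 1"

```text
clock: 13.47
eef_pos: [0.511, -0.1015, 0.0323]
tool_rot: [-0.509, -0.491, 0.509, -0.491]
ft_force: [-0.2, 0.2, -3.5]
grip_width: 0.0344
```

Call:
play_rows --pt "0.5 0 0 0 0 0 1" --pt "0.3 0 0 0 0 0 1" --pt "0 0 0 0 0 0 1"

```text
clock: 13.72
eef_pos: [0.511, -0.1015, 0.0322]
tool_rot: [0.509, 0.491, -0.509, 0.491]
ft_force: [-3.5, -0.1, 5.2]
grip_width: 0.0341
```

Call:
play_rows --pt "0.4 0 0 0 0 0 1" --pt "0 0 0 0 0 0 1"

```text
clock: 13.88
eef_pos: [0.511, -0.1014, 0.0321]
tool_rot: [0.509, 0.491, -0.509, 0.491]
ft_force: [-3.5, 1.2, 8.1]
grip_width: 0.0342
```

Call:
play_rows --pt "0 -0.5 0 0 0 0 1" --pt "0 -0.3 0 0 0 0 1" --pt "0 0 0 0 0 0 1"

```text
clock: 14.13
eef_pos: [0.511, -0.1015, 0.0321]
tool_rot: [0.509, 0.491, -0.508, 0.492]
ft_force: [-2.4, 1.6, 6.5]
grip_width: 0.0343
```

Run:
```python
from h import *
for i in range(3): p=cam('side'); st()
o=get_obs();print('T',o['ft_torque'].round(3))
p=cam('wrist'); C=incr(cloud(p))
m=(abs(C[...,1])<22)&(C[...,0]<-56)&(C[...,0]>-84)&(C[...,2]>-8)&(C[...,2]<45); Q=C[m]; print('wrist',len(Q),np.percentile(Q,[1,50,99],axis=0).round(1))
for a in(-82,-72,-62): print(a,np.percentile(Q[abs(Q[:,0]-a)<4][:,2],95).round(2))
```

```text
t 14.18 TCP in cradle mm [-16.   -0.2 -17.9] yaw -2.0 tilt [-1.     0.002  0.   ] F(x,y,z)cr [-1.  -3.1  5.6] grip 0.0344
t 14.23 TCP in cradle mm [-16.   -0.2 -17.8] yaw -2.0 tilt [-1.     0.002  0.   ] F(x,y,z)cr [ 0.1 -1.8  5.9] grip 0.0342
t 14.28 TCP in cradle mm [-16.   -0.2 -17.9] yaw -2.0 tilt [-1.     0.002  0.   ] F(x,y,z)cr [ 0.  -2.5  6.2] grip 0.0346
T [0.119 0.322 0.037]
wrist 8632 [[-83.8 -17.3   5. ]
 [-70.8  -0.2  16.4]
 [-56.4  16.7  19.2]]
-82 18.73
-72 18.76
-62 18.58
```

Call:
play_rows --pt "0 0 0 0 0 0 0.15" --pt "0 0 0 0 0 0 0.1" --pt "0 0 0 0 0 0 0.0" --pt "0 0 0 0 0 0 -0.1" --pt "0 0 0 0 0 0 -0.2" --pt "0 0 0 0 0 0 -0.2"

```text
clock: 14.83
eef_pos: [0.5103, -0.1014, 0.031]
tool_rot: [0.509, 0.491, -0.509, 0.491]
ft_force: [-0.6, -0.3, 0.4]
grip_width: 0.0509
```

Run:
```python
from h import *
for i in range(2): p=cam('side'); st()
p=cam('wrist'); C=incr(cloud(p))
m=(abs(C[...,1])<22)&(C[...,0]<-56)&(C[...,0]>-90)&(C[...,2]>-8)&(C[...,2]<45); Q=C[m]; print('wrist',len(Q),np.percentile(Q,[1,50,99],axis=0).round(1))
for a in(-82,-72,-62): print(a,np.percentile(Q[abs(Q[:,0]-a)<4][:,2],95).round(2))
```

```text
t 14.88 TCP in cradle mm [-16.   -0.9 -19. ] yaw -2.01 tilt [-1.  0. -0.] F(x,y,z)cr [ 0.7 -0.  -0.4] grip 0.0512
t 14.93 TCP in cradle mm [-16.1  -0.9 -18.9] yaw -2.0 tilt [-1.  0. -0.] F(x,y,z)cr [-0.1 -0.  -0.1] grip 0.0514
wrist 9595 [[-85.5 -17.6  -1.5]
 [-72.3  -0.5  15.8]
 [-56.4  16.2  18.9]]
-82 18.24
-72 18.36
-62 18.24
```

Call:
play_rows --pt "-10 0 0 0 0 0 -0.2" --pt "-20 0 0 0 0 0 -0.2" --pt "-20 0 0 0 0 0 -0.2" --pt "-10 0 0 0 0 0 -0.2" --pt "0 0 -24 0 0 0 0.2" --pt "0 0 -24 0 0 0 1" --pt "0 0 -24 0 0 0 1" --pt "0 0 -24 0 0 0 1" --pt "15 0 0 0 0 0 1" --pt "15 0 0 0 0 0 1" --pt "10 0 0 0 0 0 1" --pt "9 0 0 0 0 0 1" --pt "0 0 0 0 0 0 1" --pt "0 0 0 0 0 0 1" --pt "0 0 0 0 0 0 1"

```text
clock: 16.23
eef_pos: [0.514, -0.0058, 0.0426]
tool_rot: [0.509, 0.491, -0.509, 0.491]
ft_force: [0.0, -0.7, 0.2]
grip_width: -0.0002
```

Run:
```python
from h import *
for i in range(2): p=cam('side'); st()
p=cam('wrist','w6.png'); C=incr(cloud(p)); 
for p,n in((cam('scene','sc6.png'),'scene'),):
    for t in('cradle','barrel_center','barrel_brass'): print(t,[incr(a['centre']).round(1).tolist() for a in pinpoint(t,p)][:3])
```

```text
t 16.28 TCP in cradle mm [-111.7   -0.3   -7.2] yaw -2.04 tilt [-1.     0.001 -0.   ] F(x,y,z)cr [ 0.2 -0.2  1.4] grip -0.0001
t 16.33 TCP in cradle mm [-111.8   -0.2   -7.1] yaw -2.04 tilt [-1.     0.002 -0.   ] F(x,y,z)cr [ 0.  -0.3 -0.1] grip -0.0001
cradle [[1.3, -2.9, 4.6]]
barrel_center [[-12.5, 0.7, 0.1], [-349.4, 197.8, -33.2]]
barrel_brass [[53.4, 0.5, 2.7], [-364.3, -257.4, -33.0], [-409.3, 182.9, -33.5]]
```

Call:
play_rows --pt "0 0 3 0 0 0 1" --pt "0 0 3 0 0 0 1" --pt "0 0 3 0 0 0 1" --pt "0 0 2 0 0 0 1" --pt "0 0 1 0 0 0 1" --pt "0 0 1 0 0 0 1" --pt "0 0 1 0 0 0 1" --pt "0 0 1 0 0 0 1" --pt "0 0 1 0 0 0 1" --pt "0 0 1 0 0 0 1"

```text
clock: 17.42
eef_pos: [0.513, -0.0219, 0.0421]
tool_rot: [0.509, 0.492, -0.508, 0.491]
ft_force: [0.7, 4.0, -0.2]
grip_width: -0.0
```

Call:
play_rows --pt "0 0 1 0 0 0 1" --pt "0 0 1 0 0 0 1" --pt "0 0 1 0 0 0 1"

```text
clock: 17.67
eef_pos: [0.5129, -0.0251, 0.0421]
tool_rot: [0.509, 0.491, -0.508, 0.491]
ft_force: [0.1, 2.8, 0.5]
grip_width: 0.0001
```

Call:
play_rows --pt "0 0 1 0 0 0 1" --pt "0 0 1 0 0 0 1"

```text
clock: 17.83
eef_pos: [0.5128, -0.0274, 0.0421]
tool_rot: [0.509, 0.491, -0.509, 0.491]
ft_force: [0.8, 3.8, 0.5]
grip_width: 0.0
```

Call:
play_rows --pt "0 0 0.8 0 0 0 1" --pt "0 0 0.7 0 0 0 1"

```text
clock: 18.0
eef_pos: [0.5128, -0.029, 0.0421]
tool_rot: [0.509, 0.491, -0.509, 0.491]
ft_force: [0.7, 2.4, 1.2]
grip_width: -0.0004
```

Call:
play_rows --pt "0 0 0.6 0 0 0 1" --pt "0 0 0.6 0 0 0 1"

```text
clock: 18.17
eef_pos: [0.5127, -0.0302, 0.0421]
tool_rot: [0.509, 0.491, -0.509, 0.491]
ft_force: [-0.4, 3.0, 0.9]
grip_width: -0.0
```

Call:
play_rows --pt "0 0 0.5 0 0 0 1" --pt "0 0 0.5 0 0 0 1"

```text
clock: 18.33
eef_pos: [0.5127, -0.0312, 0.0421]
tool_rot: [0.509, 0.491, -0.509, 0.491]
ft_force: [0.6, 4.1, -0.3]
grip_width: 0.0
```

Call:
play_rows --pt "0 0 0.5 0 0 0 1" --pt "0 0 0.5 0 0 0 1"

```text
clock: 18.5
eef_pos: [0.5127, -0.0321, 0.0421]
tool_rot: [0.509, 0.491, -0.509, 0.491]
ft_force: [-0.3, 4.1, 0.3]
grip_width: 0.0002
```

Call:
play_rows --pt "0 0 0.5 0 0 0 1" --pt "0 0 0 0 0 0 1"

```text
clock: 18.67
eef_pos: [0.5127, -0.0327, 0.0421]
tool_rot: [0.509, 0.491, -0.509, 0.491]
ft_force: [0.3, 3.5, -0.0]
grip_width: 0.0002
```

Call:
play_rows --pt "0 0 0.5 0 0 0 1" --pt "0 0 0 0 0 0 1"

```text
clock: 18.83
eef_pos: [0.5126, -0.0332, 0.0421]
tool_rot: [0.509, 0.491, -0.509, 0.491]
ft_force: [-0.3, 3.9, -0.1]
grip_width: 0.0001
```

Call:
play_rows --pt "0 0 0.5 0 0 0 1" --pt "0 0 0 0 0 0 1"

```text
clock: 19.0
eef_pos: [0.5126, -0.0333, 0.0421]
tool_rot: [0.509, 0.491, -0.508, 0.491]
ft_force: [0.5, 4.5, 0.4]
grip_width: -0.0002
```

Call:
play_rows --pt "0 0 0.4 0 0 0 1" --pt "0 0 0 0 0 0 1"

```text
clock: 19.17
eef_pos: [0.5126, -0.0333, 0.0421]
tool_rot: [0.509, 0.492, -0.508, 0.491]
ft_force: [0.1, 6.6, 0.7]
grip_width: -0.0001
```

Call:
play_rows --pt "0 0 0.4 0 0 0 1" --pt "0 0 0 0 0 0 1"

```text
clock: 19.33
eef_pos: [0.5126, -0.0333, 0.0421]
tool_rot: [0.509, 0.492, -0.508, 0.491]
ft_force: [0.8, 8.1, -0.2]
grip_width: -0.0
```

On the rigid screw (no advance, about 2 N per 0.4 mm). Going on to about 12 N and holding.

Call:
play_rows --pt "0 0 0.4 0 0 0 1" --pt "0 0 0.4 0 0 0 1" --pt "0 0 0 0 0 0 1"

```text
clock: 19.58
eef_pos: [0.5126, -0.0333, 0.0422]
tool_rot: [0.509, 0.493, -0.507, 0.491]
ft_force: [-0.5, 9.2, 0.6]
grip_width: 0.0001
```

Call:
play_rows --pt "0 0 0.2 0 0 0 1" --pt "0 0 0 0 0 0 1" --pt "0 0 0 0 0 0 1" --pt "0 0 0 0 0 0 1" --pt "0 0 0 0 0 0 1" --pt "0 0 0 0 0 0 1" --pt "0 0 0 0 0 0 1" --pt "0 0 0 0 0 0 1" --pt "0 0 0 0 0 0 1"

```text
clock: 20.33
eef_pos: [0.5126, -0.0333, 0.0422]
tool_rot: [0.509, 0.493, -0.507, 0.491]
ft_force: [0.7, 8.5, 0.5]
grip_width: 0.0
```

Call:
play_rows --pt "0 0 0.5 0 0 0 1" --pt "0 0 0.5 0 0 0 1" --pt "0 0 0 0 0 0 1"

```text
clock: 20.58
eef_pos: [0.5126, -0.0333, 0.0422]
tool_rot: [0.51, 0.493, -0.506, 0.49]
ft_force: [0.2, 13.3, 0.7]
grip_width: 0.0
```

Run:
```python
from h import *
for i in range(3): p=cam('side'); st()
```

```text
t 20.63 TCP in cradle mm [-84.2  -1.   -7.8] yaw -1.87 tilt [-1.     0.    -0.007] F(x,y,z)cr [-12.6  -0.3   0.3] grip 0.0
t 20.68 TCP in cradle mm [-84.2  -0.9  -7.8] yaw -1.87 tilt [-1.     0.    -0.007] F(x,y,z)cr [-12.4   0.3   0.7] grip 0.0001
t 20.73 TCP in cradle mm [-84.2  -1.   -7.8] yaw -1.87 tilt [-1.     0.    -0.006] F(x,y,z)cr [-12.1  -1.2   0.5] grip -0.0001
```

Call:
play_rows --pt "0 0 0 0 0 0 1" --pt "0 0 0 0 0 0 1" --pt "0 0 0 0 0 0 1" --pt "0 0 0 0 0 0 1" --pt "0 0 0 0 0 0 1" --pt "0 0 0 0 0 0 1" --pt "0 0 -1 0 0 0 1" --pt "0 0 -1 0 0 0 1" --pt "0 0 -2 0 0 0 1" --pt "0 0 -3 0 0 0 1" --pt "0 0 -8 0 0 0 1" --pt "-20 0 -5 0 0 0 1" --pt "-30 0 0 0 0 0 1" --pt "-40 0 0 0 0 0 1" --pt "-40 0 0 0 0 0 1" --pt "-40 0 0 0 0 0 1" --pt "0 0 0 0 0 0 1" --pt "0 0 0 0 0 0 1"

```text
clock: 22.23
eef_pos: [0.5152, -0.0167, 0.2153]
tool_rot: [0.51, 0.489, -0.507, 0.493]
ft_force: [-0.2, -0.3, -0.6]
grip_width: -0.0
```

Run:
```python
from h import *
cam('side');st()
p=cam('wrist','w7.png'); C=incr(cloud(p)); np.savez('w7.npz',C=C,f=p['frame'])
m=(abs(C[...,1])<22)&(C[...,0]<-50)&(C[...,0]>-95)&(C[...,2]>0)&(C[...,2]<35); Q=C[m]; print('barrel rear',len(Q),np.percentile(Q,[1,50,99],axis=0).round(1))
for t in('cradle','barrel_center','barrel_brass','strap_knob','strap_pivot','end_stop'): print(t,[incr(a['centre']).round(1).tolist() for a in pinpoint(t,p)][:2])
f=p['frame'].astype(int); org=(f[...,0]>150)&(f[...,1]>60)&(f[...,1]<160)&(f[...,2]<70)&(C[...,2]>20)&(C[...,2]<45)
r=cv2.minAreaRect(C[org][:,:2].astype(np.float32)); print('strap',org.sum(),r)
kn=(f.max(-1)<60)&(C[...,2]>55)&(C[...,2]<70)&(abs(C[...,0]+107)<30)&(abs(C[...,1]-90)<30); print('knob top',kn.sum(),C[kn].mean(0).round(1) if kn.any() else '')
```

```text
t 22.28 TCP in cradle mm [-100.9   -0.4  163. ] yaw -2.02 tilt [-1.     0.002  0.001] F(x,y,z)cr [-0.4 -1.2  0.2] grip -0.0001
barrel rear 1149 [[-74.2 -17.5   1.1]
 [-64.6   0.   14.6]
 [-50.3  17.6  18.8]]
cradle []
barrel_center []
barrel_brass [[69.5, 1.1, -3.6]]
strap_knob [[-108.3, 89.5, 45.0]]
strap_pivot [[88.3, -3.7, -4.5]]
end_stop [[87.6, -3.9, -4.3]]
strap 294 ((10.129566192626953, 159.6723175048828), (284.3337097167969, 108.9933090209961), 48.245208740234375)
knob top 194 [-108.7   88.4   61.4]
```

View pics/w7.png

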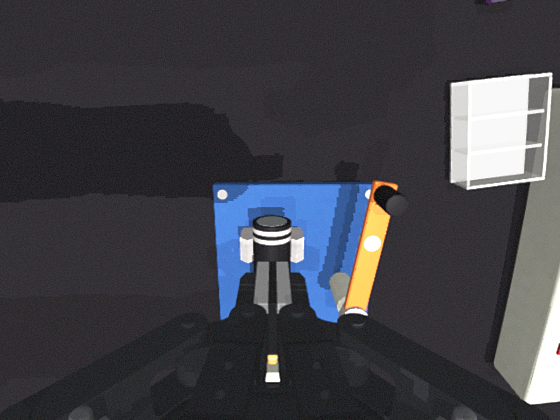

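Call:
play_rows --pt "0 22 -2 0 0 0 0.05" --pt "0 30 -2 0 0 0 0.05" --pt "0 25 -2 0 0 0 0.05" --pt "0 12.4 -1.5 0 0 0 0.05" --pt "20 0 0 0.06 0 0 0.05" --pt "25 0 0 0.06 0 0 0.05" --pt "20 0 0 0 0 0 0.05" --pt "10 0 0 0 0 0 0.05" --pt "0 0 0 0 0 0 0.05" --pt "0 0 0 0 0 0 0.05" --pt "0 0 0 0 0 0 0.05" --pt "0 0 0 0 0 0 0.05"

```text
clock: 23.63
eef_pos: [0.604, -0.0122, 0.1389]
tool_rot: [0.538, 0.459, -0.536, 0.461]
ft_force: [0.8, 0.3, -0.4]
grip_width: 0.0404
```

Run:
```python
from h import *
cam('side');st()
p=cam('wrist','w8.png'); print([incr(a['centre']).round(1).tolist() for a in pinpoint('strap_knob',p)][:2])
C=incr(cloud(p)); f=p['frame'].astype(int)
kn=(f.max(-1)<70)&(C[...,2]>58)&(C[...,2]<68)&(abs(C[...,0]+107)<16)&(abs(C[...,1]-90)<16); print('knob top',kn.sum(),C[kn].mean(0).round(1) if kn.any() else '')
```

```text
t 23.68 TCP in cradle mm [-108.5   89.5   88.9] yaw -8.88 tilt [-1.     0.003 -0.   ] F(x,y,z)cr [ 0.4  0.4 -0.4] grip 0.0407
[[-104.0, 87.7, 47.1]]
knob top 831 [-108.5   91.1   63.3]
```

View pics/w8.png

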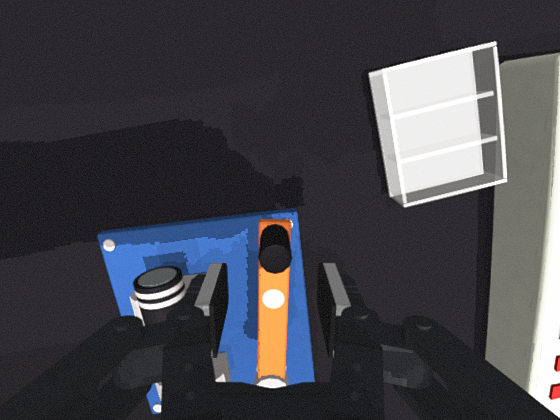

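Call:
play_rows --pt "15 0 0 0 0 0 0.05" --pt "15 0 0 0 0 0 0.05" --pt "12 0 0 0 0 0 0.05" --pt "5 0 0 0 0 0 0.05" --pt "0 0 0 0 0 0 0.05" --pt "0 0 0 0 0 0 0.2" --pt "0 0 0 0 0 0 0.3" --pt "0 0 0 0 0 0 0.4" --pt "0 0 0 0 0 0 0.4" --pt "0 0 0 0 0 0 0.4"

```text
clock: 24.62
eef_pos: [0.6032, -0.0121, 0.0908]
tool_rot: [0.538, 0.46, -0.537, 0.46]
ft_force: [-0.3, 0.7, 0.1]
grip_width: 0.0254
```

Run:
```python
from h import *
cam('side');o=st()
# arc rows: per-row rotation -a about tool x; chord in mean tool frame
Rr=118; 
for a in(.06,.12): print(a, 'y',-Rr*2*np.sin(a/2)*np.cos(a/2), 'z',-Rr*(1-np.cos(a)))
M=R.from_quat(o['tool_rot'])
print('pivot in tool frame now',(M.inv().apply(np.array([.5852,-.1302,.097])-o['eef_pos'])*1000).round(1))
```

```text
t 24.67 TCP in cradle mm [-108.5   88.7   40.6] yaw -8.88 tilt [-1.     0.001 -0.   ] F(x,y,z)cr [-0.1  0.4 -0.1] grip 0.0255
0.06 y -7.075752764574463 z -0.21233628764590562
0.12 y -14.126040460092483 z -0.8485809692437825
pivot in tool frame now [ -6.4   0.6 119.4]
```

Call:
play_rows --pt "0 -2.4 0 -0.02 0 0 0.4" --pt "0 -2.4 0.1 -0.02 0 0 0.4" --pt "0 -4.7 0.1 -0.04 0 0 0.4" --pt "0 -7.1 0.2 -0.06 0 0 0.4" --pt "0 -7.1 0.2 -0.06 0 0 0.4" --pt "0 -7.1 0.2 -0.06 0 0 0.4" --pt "0 -7.1 0.2 -0.06 0 0 0.4" --pt "0 -7.1 0.2 -0.06 0 0 0.4" --pt "0 0 0 0 0 0 0.4"

```text
clock: 25.42
eef_pos: [0.5566, -0.0138, 0.0902]
tool_rot: [0.44, 0.554, -0.441, 0.553]
ft_force: [-0.2, -0.3, 0.3]
grip_width: 0.0258
```

```bash
cat >> h.py <<'E'
def arc():
    o=st(); d=incr(o['eef_pos'])[:2]-[10,75]; M=R.from_quat(o['tool_rot']).as_matrix()
    ang=np.arctan2(d[1],d[0])%(2*np.pi)-2*np.pi; tz=np.degrees(np.arctan2(M[1,2],M[0,2])-HX)
    print('tool angle from home',round(-np.pi/2-ang,3),'radius',np.hypot(*d).round(1),'tool yaw minus arc deg',round((tz-np.degrees(ang)-180+180)%360-180,1))
E
python3 - <<'E'
from h import *
cam('side');arc()
p=cam('scene'); print([(incr(a['centre']).round(1).tolist(),a['confidence']) for a in pinpoint('strap_knob',p)][:2])
E
```

```text
t 25.47 TCP in cradle mm [-105.4   43.1   40.3] yaw 12.85 tilt [-1. -0. -0.] F(x,y,z)cr [ 0.5  0.1 -0.3] grip 0.0257
tool angle from home 1.301 radius 119.7 tool yaw minus arc deg -0.6
[([-340.0, 22.5, -42.7], 0.69), ([-107.4, 42.9, 45.4], 0.65)]
```

Call:
play_rows --pt "0 -7.1 0.2 -0.06 0 0 0.4" --pt "0 -7.1 0.2 -0.06 0 0 0.4" --pt "0 -7.1 0.2 -0.06 0 0 0.4" --pt "0 -7.1 0.2 -0.06 0 0 0.4" --pt "0 -7.1 0.2 -0.06 0 0 0.4" --pt "0 -7.1 0.2 -0.06 0 0 0.4" --pt "0 -7.1 0.2 -0.06 0 0 0.4" --pt "0 -7.1 0.2 -0.06 0 0 0.4" --pt "0 -7.1 0.2 -0.06 0 0 0.4" --pt "0 0 0 0 0 0 0.4"

```text
clock: 26.4
eef_pos: [0.502, -0.044, 0.0901]
tool_rot: [0.277, 0.651, -0.277, 0.65]
ft_force: [0.8, 0.0, 0.0]
grip_width: 0.0257
```

Run:
```python
from h import *
cam('side');arc()
```

```text
t 26.45 TCP in cradle mm [-73.4 -10.7  40.2] yaw 43.7 tilt [-1.  0.  0.] F(x,y,z)cr [0.4 0.5 0.4] grip 0.026
tool angle from home 0.772 radius 119.6 tool yaw minus arc deg -0.1
```

Call:
play_rows --pt "0 -4.7 0.1 -0.04 0 0 0.4" --pt "0 -4.7 0.1 -0.04 0 0 0.4" --pt "0 -4.7 0.1 -0.04 0 0 0.4" --pt "0 -4.7 0.1 -0.04 0 0 0.4" --pt "0 -4.7 0.1 -0.04 0 0 0.4" --pt "0 -4.7 0.1 -0.04 0 0 0.4" --pt "0 -4.7 0.1 -0.04 0 0 0.4"

```text
clock: 27.03
eef_pos: [0.4837, -0.0682, 0.0906]
tool_rot: [0.185, 0.682, -0.182, 0.684]
ft_force: [1.5, 4.7, 4.3]
grip_width: 0.0255
```

Call:
play_rows --pt "0 -3.5 0.1 -0.03 0 0 0.4" --pt "0 -3.5 0.1 -0.03 0 0 0.4" --pt "0 -3.5 0.1 -0.03 0 0 0.4" --pt "0 -3.5 0.1 -0.03 0 0 0.4"

```text
clock: 27.37
eef_pos: [0.4787, -0.0797, 0.0915]
tool_rot: [0.144, 0.691, -0.14, 0.694]
ft_force: [1.5, 7.2, 6.0]
grip_width: 0.0259
```

Run:
```python
from h import *
cam('side');arc()
```

```text
t 27.42 TCP in cradle mm [-35.4 -33.8  41.2] yaw 66.85 tilt [-1.     0.004  0.003] F(x,y,z)cr [ 0.7 -0.5  0.2] grip 0.0252
tool angle from home 0.395 radius 117.9 tool yaw minus arc deg 1.5
```

Call:
play_rows --pt "0 -3 0.1 -0.025 0 0 0.4" --pt "0 -3 0.1 -0.025 0 0 0.4" --pt "0 -3 0.1 -0.025 0 0 0.4"

```text
clock: 27.67
eef_pos: [0.4749, -0.0886, 0.091]
tool_rot: [0.118, 0.697, -0.115, 0.698]
ft_force: [0.2, 5.6, 4.4]
grip_width: 0.0257
```

Call:
play_rows --pt "0 -3 0.1 -0.025 0 0 0.4" --pt "0 -3 0.1 -0.025 0 0 0.4" --pt "0 -3 0.1 -0.025 0 0 0.4"

```text
clock: 27.92
eef_pos: [0.4721, -0.0972, 0.0909]
tool_rot: [0.091, 0.701, -0.088, 0.702]
ft_force: [0.7, 6.7, 4.8]
grip_width: 0.0258
```

Run:
```python
from h import *
cam('side');arc()
p=cam('scene'); print([(incr(a['centre']).round(1).tolist(),round(a['confidence'],2)) for t in('strap_knob','barrel_brass','barrel_center') for a in pinpoint(t,p)[:2]])
```

```text
t 27.97 TCP in cradle mm [-17.8 -39.5  40.7] yaw 75.39 tilt [-1.     0.002  0.001] F(x,y,z)cr [ 0.7  0.8 -0.5] grip 0.0258
tool angle from home 0.238 radius 117.8 tool yaw minus arc deg 1.0
[([-26.5, -41.6, 45.1], 0.57), ([-411.8, 181.4, -32.3], 0.81), ([63.8, -4.0, 0.9], 0.78), ([-346.6, 198.4, -36.5], 0.89), ([-432.9, -237.2, -32.4], 0.73)]
```

Call:
play_rows --pt "0 -3 0.1 -0.025 0 0 0.4" --pt "0 -3 0.1 -0.025 0 0 0.4" --pt "0 -3 0.1 -0.025 0 0 0.4" --pt "0 -3 0.1 -0.025 0 0 0.4"

```text
clock: 28.5
eef_pos: [0.4686, -0.1098, 0.09]
tool_rot: [0.056, 0.705, -0.054, 0.705]
ft_force: [0.7, 4.3, 2.5]
grip_width: 0.0254
```

Call:
play_rows --pt "0 -3 0.1 -0.025 0 0 0.4" --pt "0 -3 0.1 -0.025 0 0 0.4" --pt "0 -3 0.1 -0.025 0 0 0.4"

```text
clock: 28.75
eef_pos: [0.4673, -0.1186, 0.09]
tool_rot: [0.029, 0.707, -0.027, 0.706]
ft_force: [-0.6, 5.6, 1.7]
grip_width: 0.0258
```

Run:
```python
from h import *
cam('side');arc()
```

```text
t 28.8 TCP in cradle mm [  3.5 -43.2  39.9] yaw 85.44 tilt [-1.     0.001 -0.001] F(x,y,z)cr [-0.2 -0.9  0.8] grip 0.026
tool angle from home 0.055 radius 118.4 tool yaw minus arc deg 0.6
```

Call:
play_rows --pt "0 -2 0 -0.017 0 0 0.4" --pt "0 -2 0 -0.017 0 0 0.4" --pt "0 -2 0 -0.017 0 0 0.4"

```text
clock: 29.05
eef_pos: [0.4669, -0.1254, 0.0899]
tool_rot: [0.01, 0.707, -0.01, 0.707]
ft_force: [-0.6, 4.5, 0.5]
grip_width: 0.0256
```

Call:
play_rows --pt "0 -1.5 0 0 0 0 0.4" --pt "0 -1.5 0 0 0 0 0.4"

```text
clock: 29.22
eef_pos: [0.4665, -0.1286, 0.0899]
tool_rot: [0.011, 0.707, -0.01, 0.707]
ft_force: [-1.0, 4.7, 2.0]
grip_width: 0.0259
```

Call:
play_rows --pt "0 -1 0 0 0 0 0.4" --pt "0 0 0 0 0 0 0.4"

```text
clock: 29.38
eef_pos: [0.4664, -0.1301, 0.0899]
tool_rot: [0.011, 0.707, -0.011, 0.707]
ft_force: [-1.5, 3.1, 1.6]
grip_width: 0.0257
```

Run:
```python
from h import *
cam('side');arc()
```

```text
t 29.43 TCP in cradle mm [ 14.1 -43.7  39.9] yaw 88.27 tilt [-1.    -0.    -0.001] F(x,y,z)cr [-4.  -1.5  1.1] grip 0.0256
tool angle from home -0.035 radius 118.7 tool yaw minus arc deg -1.7
```

Call:
play_rows --pt "0 -1 0 0 0 0 0.4" --pt "0 0 0 0 0 0 0.4"

```text
clock: 29.6
eef_pos: [0.4665, -0.131, 0.0899]
tool_rot: [0.011, 0.707, -0.011, 0.707]
ft_force: [-2.2, 3.8, 0.6]
grip_width: 0.0254
```

Call:
play_rows --pt "0 -1 0 0 0 0 0.4" --pt "0 0 0 0 0 0 0.4"

```text
clock: 29.77
eef_pos: [0.4665, -0.1318, 0.0899]
tool_rot: [0.011, 0.707, -0.01, 0.707]
ft_force: [-1.7, 3.2, 0.7]
grip_width: 0.0253
```

Call:
play_rows --pt "0 -1 0 0 0 0 0.4" --pt "0 0 0 0 0 0 0.4"

```text
clock: 29.93
eef_pos: [0.4665, -0.1323, 0.0899]
tool_rot: [0.011, 0.707, -0.01, 0.707]
ft_force: [-1.9, 4.9, 1.7]
grip_width: 0.0257
```

Call:
play_rows --pt "0 -1 0 0 0 0 0.4" --pt "0 0 0 0 0 0 0.4"

```text
clock: 30.1
eef_pos: [0.4664, -0.133, 0.0899]
tool_rot: [0.011, 0.707, -0.01, 0.707]
ft_force: [-2.6, 7.1, 2.0]
grip_width: 0.0256
```

Call:
play_rows --pt "0 -1 0 0 0 0 0.4" --pt "0 0 0 0 0 0 0.4"

```text
clock: 30.27
eef_pos: [0.4664, -0.1335, 0.0899]
tool_rot: [0.011, 0.707, -0.009, 0.707]
ft_force: [-3.1, 6.5, 0.9]
grip_width: 0.0255
```

Call:
play_rows --pt "0 -0.7 0 0 0 0 0.4" --pt "0 0 0 0 0 0 0.4"

```text
clock: 30.43
eef_pos: [0.4663, -0.1339, 0.0899]
tool_rot: [0.012, 0.707, -0.009, 0.707]
ft_force: [-2.0, 9.7, 0.9]
grip_width: 0.0257
```

Run:
```python
from h import *
cam('side');arc()
```

```text
t 30.48 TCP in cradle mm [ 17.9 -43.6  39.9] yaw 88.35 tilt [-1.     0.004 -0.001] F(x,y,z)cr [-8.5 -2.5  2.5] grip 0.0257
tool angle from home -0.066 radius 118.9 tool yaw minus arc deg -3.5
```

Call:
play_rows --pt "0 0 0 0 0 0 0.4" --pt "0 0 0 0 0 0 0.4" --pt "0 2 0 0 0 0 0.4" --pt "0 3 0 0 0 0 0.3" --pt "0 3 0 0 0 0 0.2" --pt "0 0 0 0 0 0 0.05" --pt "0 0 0 0 0 0 0.05" --pt "0 0 0 0 0 0 0.05" --pt "-8 0 0 0 0 0 0.05" --pt "-15 0 0 0 0 0 0.05" --pt "-20 0 0 0 0 0 0.05" --pt "-30 0 0 0 0 0 0.05" --pt "-30 0 0 0 0 0 0.05" --pt "-20 0 -30 0 0 0 0.05" --pt "0 0 -30 0 0 0 0.05" --pt "0 0 0 0 0 0 0.05" --pt "0 0 0 0 0 0 0.05"

```text
clock: 31.9
eef_pos: [0.4063, -0.126, 0.2142]
tool_rot: [0.011, 0.706, -0.011, 0.708]
ft_force: [0.7, -0.1, 0.4]
grip_width: 0.0408
```

Run:
```python
from h import *
cam('side','s9.png');st()
p=cam('wrist','w9.png'); C=incr(cloud(p)); f=p['frame'].astype(int)
for t in('barrel_center','barrel_brass','strap_knob','strap_pivot','cradle','end_stop'): print(t,[incr(a['centre']).round(1).tolist() for a in pinpoint(t,p)][:2])
org=(f[...,0]>130)&(f[...,0]>f[...,1]*1.4)&(f[...,2]<90)&(C[...,2]>22)&(C[...,2]<45)&(abs(C[...,0]-10)<40)&(C[...,1]<70)&(C[...,1]>-60)
P=C[org]; r=cv2.minAreaRect(P[:,:2].astype(np.float32)); v=cv2.fitLine(P[:,:2].astype(np.float32),cv2.DIST_L2,0,.01,.01).ravel(); print('strap',org.sum(),r,'z',np.median(P[:,2]),'line',v.round(3),'x at y=75, -43:',[ (v[2]+(y-v[3])*v[0]/v[1]).round(1) for y in(75,-43)])
```

```text
t 31.95 TCP in cradle mm [  12.2 -103.   163.9] yaw 88.26 tilt [-1.    -0.001  0.002] F(x,y,z)cr [ 0.2  0.5 -1. ] grip 0.0406
barrel_center [[-347.9, 195.4, -31.8], [1.3, -3.2, 0.8]]
barrel_brass [[64.9, 1.1, -0.7], [9.7, 68.5, 45.6]]
strap_knob [[11.1, -45.0, 43.8], [-0.3, 0.2, -1.4]]
strap_pivot [[7.9, 69.2, 44.0]]
cradle []
end_stop [[83.7, -2.0, -2.6]]
strap 89 ((10.249022483825684, -27.711261749267578), (19.54738998413086, 52.2281494140625), 1.0000112056732178) z 31.772136348891575 line [  0.155  -0.988  10.26  -46.098] x at y=75, -43: [np.float32(-8.8), np.float32(9.8)]
```

View pics/w9.png

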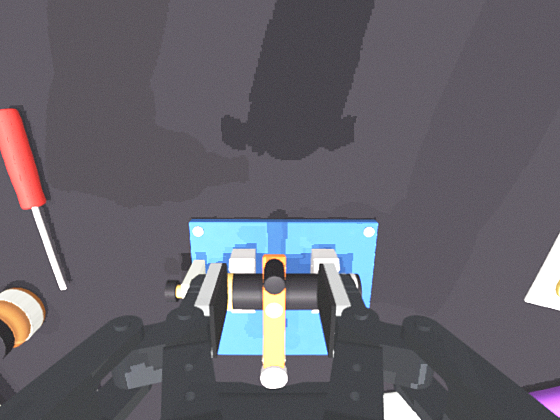

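Run:
```python
from h import *
p=cam('wrist'); C=incr(cloud(p)); f=p['frame'].astype(int)
s=(C[...,2]>28)&(C[...,2]<36)&(abs(C[...,0]-10)<14)&(C[...,1]<62)&(C[...,1]>-34)
ys=[];xs=[]
for y in range(-34,62,8):
    q=C[s&(abs(C[...,1]-y-4)<4)]
    if len(q)>15: ys.append(y+4);xs.append((np.percentile(q[:,0],3)+np.percentile(q[:,0],97))/2)
a=np.polyfit(ys,xs,1); print(np.round(xs,1),'slope rad',a[0].round(4))
b=(abs(C[...,1])<22)&(C[...,2]>0)&(C[...,2]<22)&(C[...,0]<-50)&(C[...,0]>-95); g=C[b]; print('rear edge x',np.percentile(g,[1,99],axis=0).round(1))
b=(abs(C[...,1])<22)&(C[...,2]>8)&(C[...,2]<22)&(C[...,0]>30)&(C[...,0]<90); g=C[b]; print('front',np.percentile(g,[1,99],axis=0).round(1), np.histogram(g[:,0],np.arange(54,92,3)))
```

```text
[10.1 10.1 10.  10.   9.9  9.9  9.8 10.3 10.2 10.2 10.2] slope rad 0.0018
rear edge x [[-73.3 -18.7   0.1]
 [-65.8  -7.8  16.5]]
front [[ 30.2 -16.9   8.2]
 [ 53.4  13.3  19.3]] (array([2, 0, 0, 0, 0, 0, 0, 0, 0, 0, 0, 2]), array([54, 57, 60, 63, 66, 69, 72, 75, 78, 81, 84, 87, 90]))
```

```bash
python3 -c "
from h import *
st(); print(job_done())"
```

```text
t 32.35 TCP in cradle mm [  11.8 -102.9  162.7] yaw 88.31 tilt [-1.     0.    -0.001] F(x,y,z)cr [ 0.6  0.4 -0.6] grip 0.0404
the job is handed in; nothing more can be done
None
```

The barrel is in both V-rests against the stop screw, the strap is swung home over it, and the job was handed in at about 32 s. No verdict came back.

**What I did**
- I took the black barrel from the tray; the two purple look-alikes on the bench stayed put.
- I set it down in the rests with a contact reading of about 8 N at the wrist.
- I pushed it with shut fingers until it stopped advancing on the screw. I then held about 12.5 N at the wrist for over 0.5 s, of which about 3 N was sliding friction.
- I swung the strap home with the jaws loosely around its knob. The wrist force peaked at about 10 N, against the 25 N limit.
- I then let go and backed clear.

**Last checks**
- **Strap:** it lies within about 0.002 rad of square across the barrel.
- **Barrel:** its centre is about 4 mm before the cradle point. It reads within about 1 mm of its position before the strap closed, and before closing it was within about 1 mm of the rests' centre line.
- **Robot:** the wrist force is close to zero and the gripper is more than 10 cm above everything.

**Less certain**
- The forces at the stop and at the shoe were not measured directly at the end. I infer them from the unchanged barrel position and the strap being home.
- While I pushed the strap home, the tool position put the knob about 4 mm past home. The camera afterwards showed it square, so I put that down to finger give.
- I did not re-measure the bystanders at the end; nothing suggested any had been touched.

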